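# Hold the bead polisher's bayonet lid at the half-way mark

## Robot

A 6-joint arm with a two-finger parallel gripper is mounted at the origin on a cart in front of the work surface, level with it; the furniture and walls round the work are solid. World frame = base frame: x ahead of the robot, y to its left, z up, the work surface at z = 0. Lengths are in m, angles in rad, forces in N, time in s.
With the tool pointing down it reaches from about 0.325 to 0.925 m from the base axis. Payload 3.1 kg.
Tool frame: the origin (TCP) lies on the centre line of the jaws, within the pads' length; the fingertips stand 25 mm ahead of it and the grasp point (between the pads) lies 6 mm ahead of it; z points along the fingers, y is the line along which they close (so a half turn about z gives the same grasp; the last joint's range is limited). The gripper opens to 85 mm and grips with 20 to 120 N. Pads are 22 mm wide; open, the fingers measure 114 mm over their backs; the gripper's body (76 mm by 85 mm) begins 54 mm behind the grasp point. The pads swing forward as they close: fully open they stand 13 mm farther back than shut.
Start: joints at [1.026, 0.217, 1.613, -0, 1.311, -0.112], TCP at [0.262, 0.567, 0.256] pointing down, gripper open.
Joint ranges: [-2.75, 2.75], [-0.78, 2.1], [0.31, 2.55], [-1.13, 4.27], [0.13, 2.63], [-2.58, 2.58]. Speed limits (rad/s): [2.79, 2.79, 3.14, 3.14, 3.14, 3.14].

## Interface

Orientations are given as a unit quaternion [w, x, y, z].
In Python, from station import telemetry, read_camera, manip gives the robot as it stands.
- The arm moves only by the tool apply_moves, never from a script. Its argument "deltas" is text: rows parted by semicolons, each of 5 numbers parted by spaces: the shift along the world's x, y, z in m, then the turn about the world's z in rad, then the opening in per cent of the stroke, from 0 (shut) to 100 (fully open). In form: x y z turn grip; .... A call has 1 to 20 rows; each row is the pose to reach, as a shift and turn from the pose commanded when the call began; what a row does not reach only later rows make up. A row lasts 1/12 s, in which the tool goes at most 41.7 mm and 7.16 degrees, less where a joint would pass 70% of its speed; a pose out of reach is approached as far as the arm can. A call with a gripper value outside its range is refused whole. The fingers move at their own pace and stop on an object; "squeeze" is the grip in N (left out, the last holds). Time passes only in rows, so rows that repeat a pose let the fingers close. It gives the time, the measured TCP pose, the force, the opening and the grip force at its end, in the units of the state.
- telemetry.state(): the state, without advancing time (a new reading comes with each control period).
- read_camera(name): name is "scene" or "side" or "wrist"; returns a dict with "frame" (420x560x3 uint8, red, green, blue), "depth" (420x560 float32, m along the optical axis (not along the pixel's ray), 0 where there is no reading), "camera_matrix" (3x3 intrinsics, pixels), "cam_to_world" (4x4, takes a point from camera to world coordinates). Camera axes: x right, y down, z forward; pixel columns grow to the right and rows downward; lengths in m; the calibration is good to about 2 mm. A picture is of the moment at which its call begins.
- manip.job_done(): hands the job in; it is judged then, once.
The state is a dict: "time": time; "joint_pos": joint angles; "qvel": joint speeds; "tau": joint torques, N m; "tool_pos": TCP position; "orientation": TCP orientation; "force": force on the tool from outside, world axes, zero at the start; "wrist_torque": the same for the moment, N m; "width": finger opening in m; "finger_force": force on a finger pad.
Only numpy, scipy, OpenCV 4.12 (cv2) and the standard library are available. Lean on these libraries where they do the work, as an engineer would, in place of code of your own. Each camera call takes 0.05 s, during which the arm holds its last target. There are 200 camera calls.

## Task

Pick up the loose lid by its bar, set it fully home on the bead polisher with its two lugs down through the two gaps in the rim (bar in line with the white marks), then twist it clockwise until the bar points at the yellow marks, half way to the lock. Do not turn it on to the red marks, where it would click shut: keep gripping the lid and finish while holding it at the yellow marks, against the spring that wants to turn it back. Leave the other things on the bench alone.

Things in the scene. Friction and masses are not known exactly. Their poses are not given: they have to be found in the camera images.
- lid: Loose grey round lid, 120 g, standing upright on the bench. Origin: centre of its underside; z up. Plug below: radius 21 mm at the bottom, 26 mm from z = 9 mm up. Disc above: radius 42, z = 23 to 29 mm. Two steel lugs stick out of the plug along +x and -x to 35 mm from the axis, each 10 mm wide, z = 7 to 13 mm. The lid is the same after half a turn.
- lid_grip (a point): Point on the lid's axis inside its black bar grip, 45 mm above the lid's origin. The bar stands on the disc, 58 mm long along the lid's x axis (its ends lie over the lugs), 14 mm wide (y), top 57 mm above the lid's origin. White lines on the disc continue the bar.
- polisher: Blue round bead polisher fixed to the bench, 128 mm wide at the foot, 75 mm tall, open at the top, black switch panel on its -x side. Origin: centre of its foot; z up. Its aluminium rim (8 mm thick) has a round opening of radius 28 mm with two gaps 15 mm wide along +x and -x, out to 40 mm from the axis. Lid home: disc on the rim, lid origin 52 mm above this origin.
- rim_center (a point): Centre of the polisher's opening, level with the rim's top face, 75 mm above the bench. Marks on the top, 44 to 57 mm from here: white at the gaps (polisher's +x and -x; lugs go in here), yellow 45 degrees clockwise of them seen from above (half way), red 90 degrees clockwise of them (lock).
- carrier (a joint): Brass carrier ring under the rim which the lugs push round (rad): 0 at rest, grows as the lid turns clockwise seen from above, end stop 1.5. The lid turns freely about 0.09 rad from the white marks before meeting it, so lid at yellow reads about 0.70. A soft spring (0.05 N m at 0, 0.15 N m at 0.7) turns it and the lid back when let go. The lock catches above 1.2.
- amber_jar: Bystander: jar of amber beads, 57 mm wide, 76 mm tall, at the back; origin under its centre.
- tape: Bystander: roll of masking tape lying flat, 98 mm wide, 19 mm tall, on the right; origin under its centre.
- tin: Bystander: white round tin, 66 mm wide, 29 mm tall, right back; origin under its centre.
- blue_tube: Bystander: blue bead tube lying down, 78 mm long, on the left; origin under its centre.
- wax: Bystander: block of yellow beeswax, 34 x 48 x 22 mm, front right; origin under its centre.
Things that resemble listed ones, but are neither listed nor needed, are in the scene too. Several things look just like the lid: the one meant starts farthest to the robot's right.

How it is judged:
By the outcome, as a careful person would: the job done as asked, in the order asked, and still so for the second after the job is handed in, while the arm keeps its last pose, push and grip.
It also fails if it takes over 42 s, if anything falls off the work surface, if the arm or the gripper's body presses on something with over 40 N, if the wrist force passes 120 N, or if a joint passes its speed limit or range.

## Working session

There is one attempt and no reset: what is moved stays moved. The work goes in short steps, Python scripts to look and compute and a tool call to move; the robot and the scene stay as the last step left them, time stands still between calls to the robot, and variables do not carry over. Pictures are saved under pics/ and viewed, at most 10 in all, crops included, and the job is handed in when it is done.

Besides the shell and the picture viewer there is one more tool, called after "Request:" in YAML: its name, and indented under it one key for each argument. apply_moves: Moves the arm, as the interface text tells. Its arguments: {"type":"object","properties":{"deltas":{"type":"string"},"squeeze":{"type":"number"}},"required":["deltas"]}

```bash
mkdir -p pics; cat > h.py <<'E'
import numpy as np, cv2
from station import telemetry, read_camera, manip
def cam(n):
    c=read_camera(n); d=c["depth"]; K=c["camera_matrix"]; T=c["cam_to_world"]
    v,u=np.mgrid[:420,:560]
    P=np.stack([(u-K[0,2])/K[0,0]*d,(v-K[1,2])/K[1,1]*d,d],-1)@T[:3,:3].T+T[:3,3]
    P[d<=0]=np.nan
    return c["frame"],P,K,T
E
python3 - <<'E'
from h import *
for n in ("scene","side"):
    f,P,K,T=cam(n); np.savez(n+"0.npz",f=f,P=P,K=K,T=T)
    cv2.imwrite(f"pics/{n}0.png",cv2.resize(f[...,::-1],(784,588)))
print(telemetry.state())
E
```

```text
{'time': 0.1, 'joint_pos': array([ 1.02579908e+00,  2.17715768e-01,  1.61480577e+00,  1.62016550e-05,
        1.31131662e+00, -1.12189508e-01]), 'qvel': array([-1.10859943e-03, -1.23602721e-03, -3.33880809e-03,  8.37926751e-04,
       -8.50723446e-04,  6.39339206e-05]), 'tau': array([ 1.45307931e-04, -3.98073685e+01, -3.04968846e+01, -8.55113194e-05,
        4.24753249e-03,  8.46925218e-06]), 'tool_pos': array([0.26174411, 0.56678311, 0.25505905]), 'orientation': array([-3.69733838e-04,  2.14720671e-01,  9.76674855e-01, -1.06015506e-03]), 'force': array([-0.61113096,  0.2395831 ,  0.1039375 ]), 'wrist_torque': array([ 0.06550513, -0.02104783, -0.01494716]), 'finger_force': 0.0, 'width': 0.08568037890168848}
```

View pics/scene0.png

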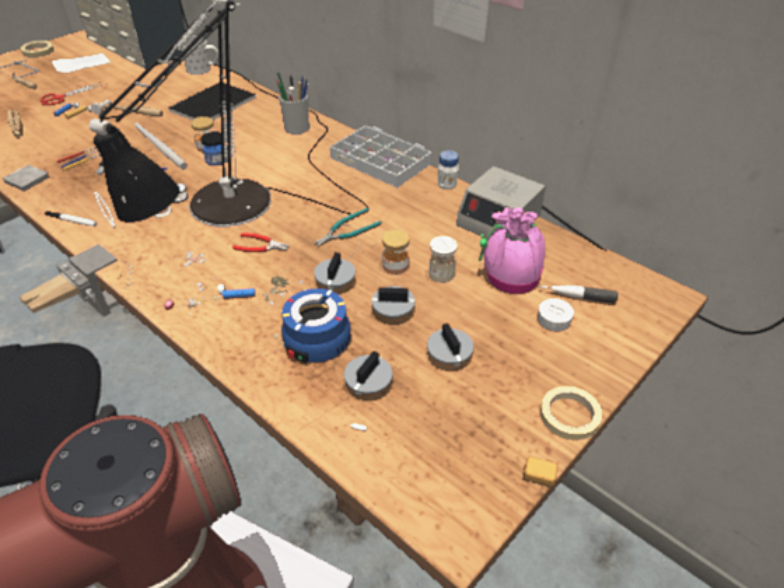

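View pics/side0.png

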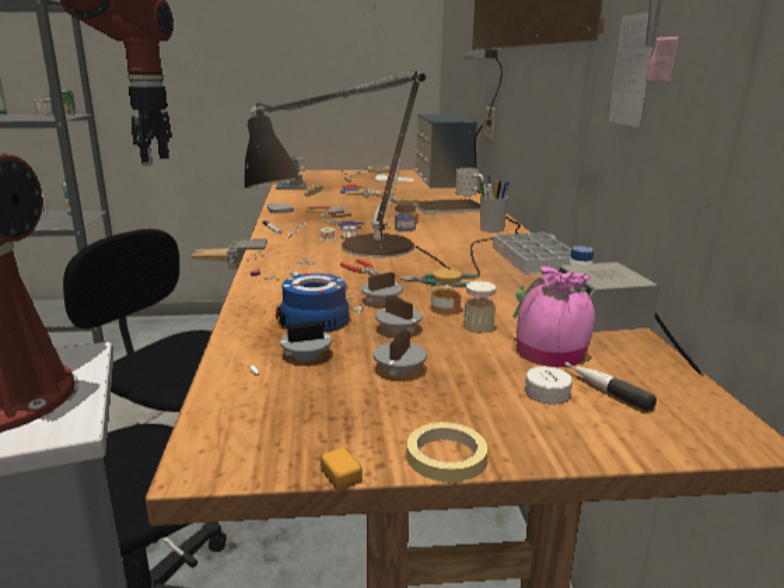

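The scene view shows four lids at about (335,272), (393,302), (450,347) and (369,375), with the blue polisher at (315,322). In the side view the lids stand upright around it. Next I measure their positions.

```bash
cat >> h.py <<'E'
def bar(f,P,c,r=.05,zb=(.04,.062)):
    """black bar top near c: rect centre, long axis angle"""
    m=(np.hypot(P[...,0]-c[0],P[...,1]-c[1])<r)&(P[...,2]>zb[0])&(P[...,2]<zb[1])&(f.max(-1)<70)
    return P[m]
def rect(Q):
    (c,s,a)=cv2.minAreaRect((Q[:,:2]*1000).astype(np.float32)); 
    if s[0]<s[1]: s=s[::-1]; a+=90
    return np.round(c,1),np.round(s,1),a
E
python3 - <<'E'
from h import *
for n,px in (("scene",[(335,275),(393,302),(450,347),(369,375),(315,322)]),("side",[(381,290),(398,318),(400,360),(306,345),(315,290)])):
    z=np.load(n+"0.npz"); f,P=z["f"],z["P"]; print(n, z["T"][:3,3].round(3))
    for u,v in px:
        u,v=int(u/1.4),int(v/1.4); c=np.nanmedian(P[v-8:v+9,u-10:u+11].reshape(-1,3),0)
        Q=bar(f,P,c,.06,(.05,.063)); print(c.round(3),len(Q),rect(Q) if len(Q)>5 else "", np.median(Q[:,2]) if len(Q) else "")
    # polisher rim: z ~ .075
    b=(P[...,2]>.070)&(P[...,2]<.080)
    g=np.load("scene0.npz")
E
```

```text
scene [-0.178 -0.395  0.891]
[0.645 0.17  0.032] 70 (array([655.8, 177.7]), array([51.7, 13.1]), 13.311103820800781) 0.058017532724468135
[0.628 0.031 0.034] 80 (array([636.8,  34.3]), array([51.2, 12.6]), 112.6549072265625) 0.05723050508748029
[ 0.57  -0.114  0.032] 85 (array([ 580. , -110.1]), array([53.7, 10.2]), 47.81988525390625) 0.05797773963915953
[ 0.447 -0.019  0.032] 110 (array([453.9, -14.2]), array([53.7, 13.3]), 175.13967895507812) 0.057997567585498566
[0.483 0.11  0.075] 2  0.05033058876635732
side [ 0.251 -0.918  0.455]
[0.649 0.168 0.029] 50 (array([658.9, 174.8]), array([55.5, 16.8]), 6.344659328460693) 0.0538909267139035
[0.632 0.015 0.029] 81 (array([638.3,  33.5]), array([57.5, 15.6]), 117.30590438842773) 0.054556712377451744
[ 0.571 -0.132  0.028] 94 (array([ 582.7, -112.1]), array([57.5, 13.3]), 49.90248107910156) 0.055688516745794336
[ 0.451 -0.027  0.028] 105 (array([455.7, -13.8]), array([57.1, 15.5]), 175.7677993774414) 0.055041090520533575
[0.505 0.09  0.07 ] 130 (array([503.2,  88.3]), array([108.6,  42. ]), 174.60321807861328) 0.05589225897763289
```

```bash
python3 - <<'E'
from h import *
z=np.load("scene0.npz"); f,P=z["f"],z["P"]
Q=P.reshape(-1,3); m=(Q[:,2]>.09)&(Q[:,0]>.1); Q=Q[m]
# obstacles' extents in coarse y bins
for y in np.arange(-.5,1,.1):
    q=Q[(Q[:,1]>=y)&(Q[:,1]<y+.1)]
    if len(q): print(round(y,1),len(q),"xmin %.2f xmax %.2f zmax %.2f"%(q[:,0].min(),q[:,0].max(),q[:,2].max()))
# polisher rim ring: top points near z .075
m=(P[...,2]>.071)&(P[...,2]<.080)&(np.hypot(P[...,0]-.5,P[...,1]-.1)<.09)
R=P[m]; C=f[m].astype(int)
A=np.c_[2*R[:,:2],np.ones(len(R))]; print(len(R),R.mean(0), rect(R))
c,_=cv2.minEnclosingCircle((R[:,:2]*1000).astype(np.float32)); print(c,_)
c=np.array(c)/1000
d=R[:,:2]-c; r=np.hypot(*d.T); a=np.degrees(np.arctan2(d[:,1],d[:,0]))
red=(C[:,0]>C[:,1]+60)&(C[:,0]>C[:,2]+60)&(C[:,1]<110)
yel=(C[:,0]>C[:,2]+60)&(C[:,1]>C[:,2]+50)
wh=(C.min(1)>150)&(r>.044)
for n,k in (("red",red),("yel",yel),("wh",wh)): print(n,np.c_[a[k].round(),(r[k]*1000).round()][:30].tolist())
z=np.load("side0.npz"); print(telemetry.state()["tool_pos"], cam("wrist")[3].round(3))
E
```

```text
-0.5 6895 xmin 1.00 xmax 1.05 zmax 0.55
-0.4 6636 xmin 1.03 xmax 1.07 zmax 0.54
-0.3 5413 xmin 1.06 xmax 1.10 zmax 0.51
-0.2 5222 xmin 0.81 xmax 1.13 zmax 0.49
-0.1 4374 xmin 0.10 xmax 1.15 zmax 0.47
-0.0 3151 xmin 0.97 xmax 1.18 zmax 0.44
0.1 2481 xmin 1.09 xmax 1.21 zmax 0.42
0.2 2037 xmin 1.19 xmax 1.23 zmax 0.40
0.3 1679 xmin 1.22 xmax 1.26 zmax 0.37
0.4 3820 xmin 0.44 xmax 1.29 zmax 0.37
0.5 3502 xmin 0.24 xmax 1.31 zmax 0.44
0.6 1063 xmin 1.11 xmax 1.34 zmax 0.30
0.7 736 xmin 1.33 xmax 1.37 zmax 0.28
0.8 587 xmin 1.36 xmax 1.39 zmax 0.26
0.9 412 xmin 1.38 xmax 1.42 zmax 0.23
915 [0.50376325 0.1239563  0.07662136] (array([507.3, 125.2]), array([117.7, 113.2]), 34.91093063354492)
(508.3831481933594, 125.25639343261719) 59.97221755981445
red [[91.0, 57.0], [92.0, 53.0], [92.0, 49.0], [94.0, 48.0], [-93.0, 49.0], [-92.0, 51.0], [-96.0, 51.0], [-92.0, 52.0], [-90.0, 53.0]]
yel [[-44.0, 55.0], [-37.0, 46.0], [-43.0, 48.0], [-45.0, 50.0], [-47.0, 52.0], [-46.0, 55.0], [-44.0, 45.0], [-48.0, 47.0], [-49.0, 49.0], [131.0, 55.0], [132.0, 52.0], [136.0, 50.0], [135.0, 48.0], [134.0, 58.0], [137.0, 56.0], [137.0, 53.0], [138.0, 51.0]]
wh [[54.0, 57.0], [52.0, 52.0], [6.0, 52.0], [3.0, 53.0], [0.0, 54.0], [6.0, 47.0], [5.0, 51.0], [2.0, 52.0], [6.0, 47.0], [2.0, 46.0], [-1.0, 48.0], [80.0, 58.0], [-39.0, 51.0], [-37.0, 46.0], [98.0, 44.0], [-49.0, 51.0], [-51.0, 54.0], [107.0, 44.0], [132.0, 57.0], [131.0, 55.0], [134.0, 48.0], [158.0, 44.0], [163.0, 44.0], [172.0, 45.0], [176.0, 45.0], [173.0, 49.0], [176.0, 48.0], [173.0, 53.0], [176.0, 52.0], [179.0, 52.0]]
[0.26174411 0.56678311 0.25505905] [[ 0.421  0.876  0.236  0.202]
 [ 0.907 -0.405 -0.112  0.595]
 [-0.003  0.261 -0.965  0.373]
 [ 0.     0.     0.     1.   ]]
```

Request:
apply_moves:
  deltas: "0.007 -0.036 0 -0.12 100;0.014 -0.072 0 -0.24 100;0.021 -0.108 0 -0.36 100;0.028 -0.144 0 -0.48 100;0.035 -0.18 0 -0.6 100;0.04 -0.217 0 -0.72 100;0.066 -0.245 0 -0.84 100;0.092 -0.273 0 -0.96 100;0.118 -0.301 0 -1.08 100;0.144 -0.33 0 -1.2 100;0.17 -0.36 0 -1.32 100;0.195 -0.388 0 -1.44 100;0.22 -0.416 0 -1.56 100;0.245 -0.443 0 -1.68 100;0.245 -0.443 0 -1.8 100;0.245 -0.443 0 -1.854 100;0.245 -0.443 0 -1.854 100;0.245 -0.443 0 -1.854 100"

```text
time: 1.65
tool_pos: [0.5069, 0.1242, 0.2559]
orientation: [-0.0, 0.91, 0.415, -0.0]
force: [-1.0, -0.2, -0.0]
width: 0.0853
finger_force: 0.0
```

```bash
python3 - <<'E'
from h import *
f,P,K,T=cam("wrist"); np.savez("w1.npz",f=f,P=P,K=K,T=T); cv2.imwrite("pics/w1.png",cv2.resize(f[...,::-1],(784,588)))
s=telemetry.state(); print(s["joint_pos"],s["tool_pos"],s["orientation"])
E
```

```text
[ 1.06338924e-01 -3.48706895e-03  1.85483688e+00  4.09792518e-05
  1.29089349e+00  8.20593450e-01] [0.50677566 0.12450275 0.25597772] [-1.21610181e-04  9.09687507e-01  4.15293310e-01 -3.02377475e-04]
```

View pics/w1.png

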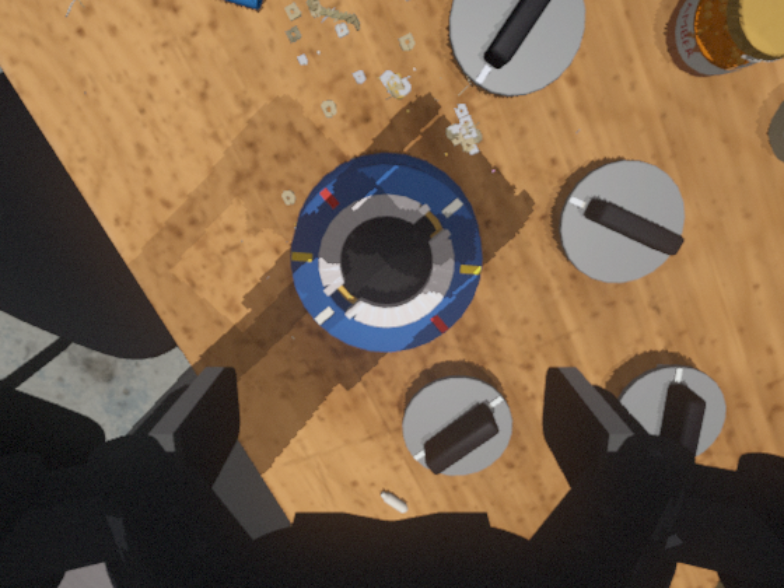

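The wrist view shows the polisher from above: white marks at about (452,207) and (324,315), yellow at (302,257) and (470,269), red at (328,197) and (440,324). The target lid is at (680,415).

```bash
cat >> h.py <<'E'
def plane(uv,K,T,z):
    uv=np.atleast_2d(uv); d=np.c_[(uv[:,0]-K[0,2])/K[0,0],(uv[:,1]-K[1,2])/K[1,1],np.ones(len(uv))]@T[:3,:3].T
    return T[:3,3]+d*((z-T[2,3])/d[:,2])[:,None]
def marks(f,K,T,c0,z=.075):
    v,u=np.mgrid[:420,:560]; X=plane(np.c_[u.ravel(),v.ravel()],K,T,z)[:,:2]
    C=f.reshape(-1,3).astype(int); d=X-c0; r=np.hypot(*d.T); k=(r>.043)&(r<.060)
    R,G,B=C.T
    S={"red":k&(R>110)&(G<80)&(B<80),"yel":k&(R>140)&(G>110)&(B<90),"wh":k&(C.min(1)>130)&(r>.045)}
    out={}
    for n,m in S.items():
        nn,lab,st,ce=cv2.connectedComponentsWithStats(m.reshape(420,560).astype(np.uint8))
        out[n]=[(X[(lab.ravel()==i)].mean(0),st[i,4]) for i in range(1,nn) if st[i,4]>15]
    return out
def solve(o):
    res=[]
    for n in o:
        p=sorted(o[n],key=lambda t:-t[1])[:2]
        if len(p)==2:
            a,b=p[0][0],p[1][0]; d=a-b; print(n,((a+b)/2*1000).round(1),round(np.linalg.norm(d)*1000,1),np.degrees(np.arctan2(d[1],d[0])).round(2),[t[1] for t in p])
E
python3 - <<'E'
from h import *
z=np.load("w1.npz"); f,P,K,T=[z[k] for k in "fPKT"]
solve(marks(f,K,T,np.array([.507,.124])))
z=np.load("scene0.npz"); solve(marks(z["f"],z["K"],z["T"],np.array([.507,.124])))
# rim depth check
m=(np.hypot(P[...,0]-.507,P[...,1]-.124)<.058)&(np.hypot(P[...,0]-.507,P[...,1]-.124)>.042)
print(np.nanmedian(P[m][:,2]), T[:3,3])
E
```

```text
red [505.9 128.4] 105.2 -90.48 [np.int32(61), np.int32(33)]
yel [503.7  74.4] 47.3 1.04 [np.int32(470), np.int32(166)]
wh [506.4 127.5] 102.2 179.76 [np.int32(91), np.int32(71)]
0.2722685692369394 [0.55074137 0.17417566 0.37389803]
```

Request:
apply_moves:
  deltas: "0 0 0 1.57 100;0 0 0 1.57 100;0 0 0 1.57 100;0 0 0 1.57 100;0 0 0 1.57 100;0 0 0 1.57 100;0 0 0 1.57 100;0 0 0 1.57 100;0 0 0 1.57 100;0 0 0 1.57 100;0 0 0 1.57 100;0 0 0 1.57 100;0 0 0 1.57 100"

```text
time: 2.78
tool_pos: [0.5067, 0.125, 0.2563]
orientation: [0.0, 0.347, 0.938, -0.0]
force: [-0.0, 0.5, -0.5]
width: 0.0854
finger_force: 0.0
```

Request:
apply_moves:
  deltas: "0 0 0 1.57 100;0 0 0 1.57 100;0 0 0 1.57 100;0 0 0 1.57 100;0 0 0 1.57 100;0 0 0 1.57 100;0 0 0 1.57 100;0 0 0 1.57 100;0 0 0 1.57 100;0 0 0 1.57 100;0 0 0 1.57 100;0 0 0 1.57 100;0 0 0 1.57 100;0 0 0 1.57 100;0 0 0 1.57 100"

```text
time: 4.03
tool_pos: [0.5068, 0.1249, 0.2563]
orientation: [0.0, -0.414, 0.91, -0.0]
force: [0.5, -0.5, -1.0]
width: 0.0852
finger_force: 0.0
```

```bash
sed -i 's/for n in o:/for n in o:\n        o[n]=[t for t in o[n] if t[1]<250]/; s/(r<.060)/(r<.058)/' h.py; python3 - <<'E'
from h import *
f,P,K,T=cam("wrist"); np.savez("w2.npz",f=f,P=P,K=K,T=T); cv2.imwrite("pics/w2.png",cv2.resize(f[...,::-1],(784,588)))
s=telemetry.state(); print(s["tool_pos"],s["orientation"])
for n in ("w1","w2"):
    z=np.load(n+".npz"); solve(marks(z["f"],z["K"],z["T"],np.array([.507,.1265]))); 
    # hand-eye offset seen
    P=z["P"]; m=np.abs(P[...,2]-.075)<.006; print(n, z["T"][:3,3].round(4), np.median(P[m],0).round(4), rect(P[m&(np.hypot(P[...,0]-.507,P[...,1]-.126)<.075)]))
z=np.load("scene0.npz"); X=marks(z["f"],z["K"],z["T"],np.array([.508,.125])); print(X)
E
```

```text
[0.50683653 0.12478055 0.25629009] [-1.02517549e-05 -4.13565553e-01  9.10474345e-01 -1.78555063e-05]
red [505.9 128.7] 104.5 -90.48 [np.int32(69), np.int32(33)]
yel [534.3  80.9] 21.7 45.72 [np.int32(103), np.int32(37)]
wh [506.4 127.5] 102.1 179.75 [np.int32(90), np.int32(71)]
w1 [0.5507 0.1742 0.3739] [0.5169 0.1205 0.0755] (array([506.1, 128.3]), array([114.8, 114.5]), 6.601718902587891)
red [506.3 129.2] 104.7 -90.47 [np.int32(83), np.int32(30)]
wh [506.7 127.8] 102.2 179.59 [np.int32(105), np.int32(56)]
w2 [0.4637 0.075  0.3744] [0.5079 0.1164 0.0754] (array([506.1, 126.7]), array([114.9, 114.5]), 7.049258708953857)
{'red': [], 'yel': [], 'wh': []}
```

View pics/w2.png

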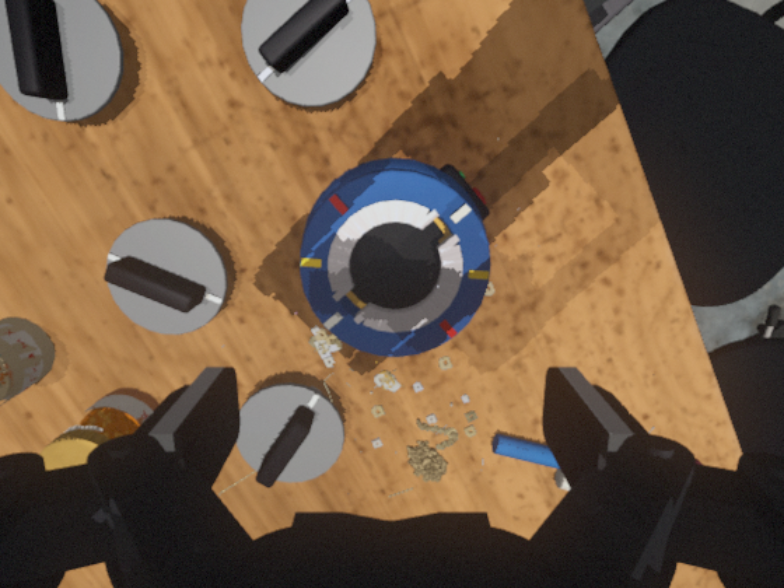

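The second wrist view agrees with the first after a half turn: centre about (0.5065, 0.1277), white axis at about −0.3°. Next I view the lid.

Request:
apply_moves:
  deltas: "0.005 -0.017 0 -1.57 100;0.01 -0.034 0 -1.57 100;0.016 -0.05 0 -1.57 100;0.022 -0.07 0 -1.57 100;0.028 -0.09 0 -1.57 100;0.035 -0.11 0 -1.57 100;0.042 -0.13 0 -1.57 100;0.048 -0.15 0 -1.57 100;0.054 -0.17 0 -1.57 100;0.06 -0.19 0 -1.57 100;0.066 -0.21 0 -1.57 100;0.072 -0.23 0 -1.57 100;0.074 -0.235 0 -1.57 100"

```text
time: 5.17
tool_pos: [0.5817, -0.1133, 0.2564]
orientation: [0.001, 0.355, 0.935, -0.001]
force: [-0.1, -0.1, -0.4]
width: 0.0857
finger_force: 0.0
```

Request:
apply_moves:
  deltas: "0 0 0 -1.57 100;0 0 0 -1.57 100;0 0 0 -1.57 100;0 0 0 -1.57 100;0 0 0 -1.57 100;0 0 0 -1.57 100;0 0 0 -1.57 100;0 0 0 -1.57 100;0 0 0 -1.57 100;0 0 0 -1.57 100;0 0 0 -1.57 100;0 0 0 -1.57 100;0 0 0 -1.57 100;0 0 0 -1.57 100;0 0 0 -1.57 100"

```text
time: 6.42
tool_pos: [0.5811, -0.1104, 0.2563]
orientation: [-0.0, 0.91, 0.415, -0.0]
force: [-0.2, -0.3, 0.3]
width: 0.0854
finger_force: 0.0
```

```bash
python3 - <<'E'
from h import *
f,P,K,T=cam("wrist"); np.savez("w3.npz",f=f,P=P,K=K,T=T); cv2.imwrite("pics/w3.png",cv2.resize(f[...,::-1],(784,588)))
s=telemetry.state(); print(s["joint_pos"],s["tool_pos"],s["orientation"])
c=np.array([.581,-.111]); r=np.hypot(P[...,0]-c[0],P[...,1]-c[1])
Q=P[(r<.05)&(P[...,2]>.053)&(P[...,2]<.062)]; print("bar",len(Q),rect(Q),np.median(Q[:,2]))
Q=P[(r<.055)&(P[...,2]>.02)&(P[...,2]<.034)]; print("disc",len(Q),rect(Q),cv2.minEnclosingCircle((Q[:,:2]*1000).astype(np.float32)),np.median(Q[:,2]))
E
```

```text
[-3.06477189e-01  1.46621999e-01  1.69483075e+00 -4.50050334e-05
  1.30020681e+00  4.07961589e-01] [ 0.58110929 -0.11048208  0.25624964] [-6.33327639e-06  9.09720959e-01  4.15220153e-01 -3.93584244e-05]
bar 980 (array([ 582.1, -109.3]), array([57.7, 14. ]), 47.716304779052734) 0.057149024624744915
disc 4768 (array([ 582.3, -109.2]), array([83.1, 82.9]), 113.25664901733398) ((582.0656127929688, -109.35529327392578), 41.93634033203125) 0.029411653296671697
```

View pics/w3.png

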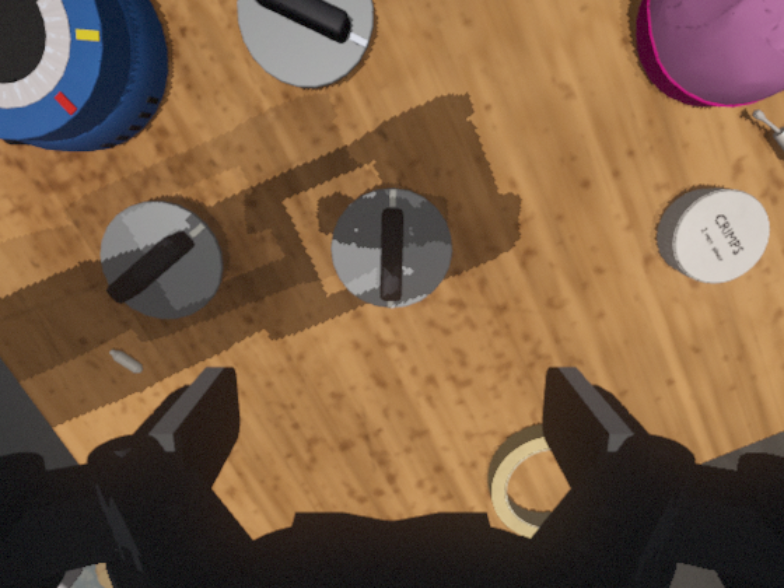

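The target lid is centred under the gripper at (392,250), with its bar end-on to the jaws. It sits at (0.5821, −0.1093) with the bar at 47.7°. I descend and grip.

Request:
apply_moves:
  deltas: "0.001 0.001 -0.03 -0.024 100;0.001 0.001 -0.06 -0.024 100;0.001 0.001 -0.09 -0.024 100;0.001 0.001 -0.12 -0.024 100;0.001 0.001 -0.15 -0.024 100;0.001 0.001 -0.17 -0.024 100;0.001 0.001 -0.185 -0.024 100;0.001 0.001 -0.195 -0.024 100;0.001 0.001 -0.198 -0.024 100;0.001 0.001 -0.198 -0.024 100;0.001 0.001 -0.198 -0.024 100"

```text
time: 7.38
tool_pos: [0.583, -0.1099, 0.0593]
orientation: [0.001, 0.915, 0.404, 0.001]
force: [0.6, -0.9, -0.0]
width: 0.0851
finger_force: 0.0
```

Request:
apply_moves:
  deltas: "0 0 0 0 40;0 0 0 0 20;0 0 0 0 0;0 0 0 0 0;0 0 0 0 0;0 0 0 0 0;0 0 0 0 0;0 0 0 0 0"
  squeeze: 80

```text
time: 8.05
tool_pos: [0.5826, -0.1097, 0.0588]
orientation: [0.0, 0.915, 0.404, 0.0]
force: [0.1, 0.1, 2.6]
width: 0.0125
finger_force: 81.6
```

Request:
apply_moves:
  deltas: "0 0 0.01 0 0;0 0 0.03 0 0;0 0 0.06 0 0;0 0 0.09 0 0;0 0 0.12 0 0;-0.006 0.02 0.12 0.12 0;-0.012 0.04 0.12 0.24 0;-0.018 0.06 0.12 0.36 0;-0.025 0.08 0.12 0.48 0;-0.032 0.1 0.12 0.6 0;-0.038 0.12 0.12 0.72 0;-0.045 0.14 0.12 0.84 0;-0.051 0.16 0.12 0.96 0;-0.058 0.18 0.12 1.08 0;-0.064 0.2 0.12 1.2 0;-0.07 0.22 0.12 1.32 0;-0.076 0.237 0.12 1.44 0;-0.076 0.237 0.12 1.56 0;-0.076 0.237 0.12 1.68 0;-0.076 0.237 0.12 1.8 0"

```text
time: 9.72
tool_pos: [0.5052, 0.1279, 0.1782]
orientation: [-0.001, 0.249, 0.968, -0.0]
force: [-0.3, -0.5, -1.1]
width: 0.0125
finger_force: 81.0
```

Request:
apply_moves:
  deltas: "0 0 0 0.12 0;0 0 0 0.24 0;0 0 0 0.36 0;0 0 0 0.45 0;0 0 0 0.504 0;0 0 0 0.504 0;0 0 0 0.504 0;0 0 0 0.504 0"

```text
time: 10.38
tool_pos: [0.5058, 0.1273, 0.1783]
orientation: [-0.0, 0.004, 1.0, -0.0]
force: [-0.4, -0.4, -1.5]
width: 0.0124
finger_force: 81.0
```

```bash
python3 - <<'E'
from h import *
s=telemetry.state(); print(s["joint_pos"],s["tool_pos"],s["orientation"],s["force"],s["width"])
w,x,y,z=s["orientation"]; print("yaw_y",2*np.degrees(np.arctan2(y,x))-90)
F=[]
for n in ("side","wrist","scene"):
    f,P,K,T=cam(n); np.savez(n+"4.npz",f=f,P=P,K=K,T=T); F.append(f)
    r=np.hypot(P[...,0]-.5065,P[...,1]-.1277); h=s["tool_pos"][2]-.059
    for zl,nm in ((.029,"disc"),):
        Q=P[(r<.055)&(np.abs(P[...,2]-h-zl)<.003)]
        if len(Q)>10: print(n,nm,len(Q),cv2.minEnclosingCircle((Q[:,:2]*1000).astype(np.float32)),np.median(Q[:,2])-h,rect(Q))
a=F[0][120:300,120:330]; cv2.imwrite("pics/m4.png",np.hstack([cv2.resize(a,(400,343)),cv2.resize(F[1],(400,343))])[...,::-1])
E
```

```text
[ 1.12052773e-01  8.04618495e-02  1.92320383e+00 -4.26287285e-05
  1.13838888e+00 -1.45067604e+00] [0.5058387  0.12734993 0.17825031] [-2.27157014e-04  4.02481179e-03  9.99991874e-01 -4.59706037e-05] [-0.39630065 -0.36630029 -1.52406248] 0.01237363987332368
yaw_y 89.53878928506333
side disc 186 ((504.7398986816406, 124.6800537109375), 42.607479095458984) 0.028130735382808775 (array([502.8, 117.2]), array([81.7, 69.8]), 157.9620590209961)
wrist disc 13796 ((506.1990966796875, 127.10633087158203), 41.97612762451172) 0.029625946870627806 (array([495.2, 127.2]), array([83.8, 62. ]), 89.1906967163086)
scene disc 328 ((507.57720947265625, 126.14652252197266), 43.21302795410156) 0.03053703286167808 (array([503.6, 124.1]), array([82.7, 77.4]), 119.5251407623291)
```

View pics/m4.png

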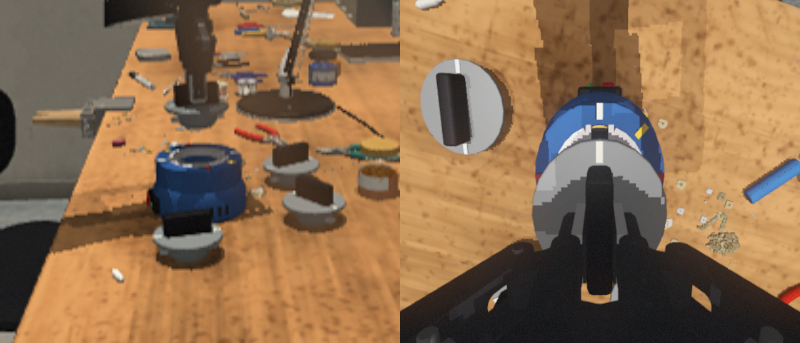

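The side crop shows the lid hanging level above the polisher. The wrist view shows its white line at (600,150) in line with the white gap mark at (600,110). The lid is within about 0.6 mm of centre, so I lower it.

Request:
apply_moves:
  deltas: "0.0003 0.0006 -0.02 0.002 0;0.0003 0.0006 -0.035 0.002 0;0.0003 0.0006 -0.045 0.002 0;0.0003 0.0006 -0.05 0.002 0;0.0003 0.0006 -0.052 0.002 0;0.0003 0.0006 -0.054 0.002 0;0.0003 0.0006 -0.054 0.002 0"

```text
time: 11.12
tool_pos: [0.5068, 0.128, 0.1246]
orientation: [0.0, 0.002, 1.0, 0.0]
force: [0.3, -0.2, -1.7]
width: 0.0125
finger_force: 81.0
```

Request:
apply_moves:
  deltas: "0 0 -0.002 0 0;0 0 -0.004 0 0;0 0 -0.006 0 0;0 0 -0.008 0 0;0 0 -0.009 0 0;0 0 -0.009 0 0"

```text
time: 11.62
tool_pos: [0.5061, 0.1279, 0.1149]
orientation: [-0.0, 0.002, 1.0, -0.0]
force: [-0.9, -0.9, -1.8]
width: 0.012
finger_force: 81.0
```

Request:
apply_moves:
  deltas: "0 0 -0.001 0 0;0 0 -0.002 0 0;0 0 -0.003 0 0;0 0 -0.004 0 0;0 0 -0.0045 0 0;0 0 -0.0045 0 0"

```text
time: 12.12
tool_pos: [0.5064, 0.128, 0.1108]
orientation: [-0.0, 0.002, 1.0, 0.0]
force: [-0.6, 0.4, -2.2]
width: 0.0122
finger_force: 81.3
```

Request:
apply_moves:
  deltas: "0 0 -0.0005 0 0;0 0 -0.001 0 0;0 0 -0.001 0 0;0 0 -0.001 0 0"

```text
time: 12.45
tool_pos: [0.5065, 0.128, 0.1107]
orientation: [-0.0, 0.002, 1.0, -0.0]
force: [-2.4, -0.1, 5.2]
width: 0.0126
finger_force: 82.1
```

Downward contact of about 7 N shows the lid is seated. Now I twist clockwise.

Request:
apply_moves:
  deltas: "0 0 0 -0.05 0;0 0 0 -0.1 0;0 0 0 -0.15 0;0 0 0 -0.2 0;0 0 0 -0.26 0;0 0 0 -0.32 0;0 0 0 -0.38 0;0 0 0 -0.44 0;0 0 0 -0.5 0;0 0 0 -0.56 0;0 0 0 -0.62 0;0 0 0 -0.68 0;0 0 0 -0.73 0;0 0 0 -0.77 0;0 0 0 -0.785 0;0 0 0 -0.785 0;0 0 0 -0.785 0"

```text
time: 13.87
tool_pos: [0.5068, 0.1271, 0.1108]
orientation: [0.001, 0.384, 0.923, -0.001]
force: [-2.1, -3.5, 5.0]
width: 0.0122
finger_force: 82.0
```

```bash
python3 - <<'E'
from h import *
s=telemetry.state(); print(s["joint_pos"],s["tool_pos"],s["orientation"],s["force"],s["wrist_torque"])
w,x,y,z=s["orientation"]; print("yaw_y",2*np.degrees(np.arctan2(y,x))-90)
f,P,K,T=cam("wrist"); cv2.imwrite("pics/w5.png",cv2.resize(f[...,::-1],(784,588)))
np.savez("w5.npz",f=f,P=P,K=K,T=T)
r=np.hypot(P[...,0]-.5065,P[...,1]-.1277)
Q=P[(r<.044)&(np.abs(P[...,2]-.081)<.003)]; print(len(Q),np.median(Q[:,2]),cv2.minEnclosingCircle((Q[:,:2]*1000).astype(np.float32)))
A=np.c_[Q[:,:2]-[.5065,.1277],np.ones(len(Q))]; print("plane",np.linalg.lstsq(A,Q[:,2],rcond=None)[0])
# angles of bright disc line / yellow marks
X=plane(np.argwhere(np.ones((420,560)))[:,::-1],K,T,.081)[:,:2]-[.5065,.1277]; C=f.reshape(-1,3).astype(int); rr=np.hypot(*X.T)
m=(rr>.031)&(rr<.041)&(C.min(1)>200); print("line",m.sum(),np.median(np.degrees(np.arctan2(X[m,1],X[m,0]))))
X=plane(np.argwhere(np.ones((420,560)))[:,::-1],K,T,.075)[:,:2]-[.5065,.1277]; rr=np.hypot(*X.T)
m=(rr>.046)&(rr<.057)&(C[:,0]>140)&(C[:,1]>110)&(C[:,2]<90); print("yel",m.sum(),np.median(np.degrees(np.arctan2(X[m,1],X[m,0]))))
E
```

```text
[ 0.11249651  0.17796681  1.96006254 -0.00250425  1.00334392 -0.66853157] [0.50682468 0.12710905 0.11078543] [ 6.08950741e-04  3.84079829e-01  9.23299279e-01 -8.69631663e-04] [-2.09632308 -3.49972232  5.02169675] [-0.54255219  0.39006048  0.15231001]
yaw_y 44.82671959339831
13798 0.08139629195203744 ((507.00164794921875, 126.61376953125), 42.194976806640625)
plane [ 0.00044918 -0.00176441  0.08140508]
line 228 135.47049189795945
yel 208 134.37348364443764
```

View pics/w5.png

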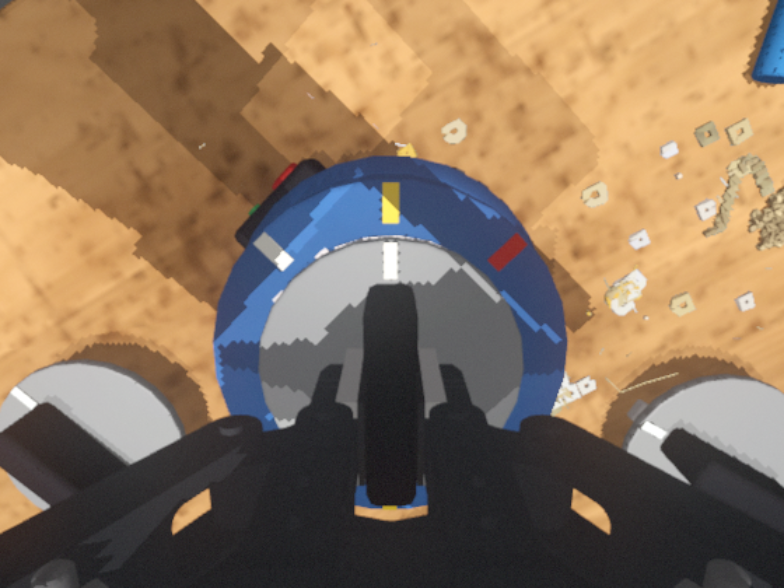

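The disc's white line at (390,260) points straight at the yellow mark at (391,203). The disc is level at rim height and about 0.15 N m of spring torque is being held. I check that it is steady before handing in.

Request:
apply_moves:
  deltas: "0 0 0 0 0;0 0 0 0 0;0 0 0 0 0;0 0 0 0 0;0 0 0 0 0;0 0 0 0 0"

```text
time: 14.42
tool_pos: [0.5068, 0.1271, 0.1108]
orientation: [0.001, 0.384, 0.923, -0.001]
force: [-2.1, -4.7, 5.4]
width: 0.0123
finger_force: 82.0
```

```bash
python3 - <<'E'
from h import *
s=telemetry.state(); w,x,y,z=s["orientation"]; print("yaw_y",2*np.degrees(np.arctan2(y,x))-90,s["wrist_torque"],s["force"],s["width"],s["time"])
f,P,K,T=cam("wrist"); C=f.reshape(-1,3).astype(int)
X=plane(np.argwhere(np.ones((420,560)))[:,::-1],K,T,.081)[:,:2]-[.5065,.1277]; rr=np.hypot(*X.T)
m=(rr>.031)&(rr<.041)&(C.min(1)>200); a=np.median(np.degrees(np.arctan2(X[m,1],X[m,0]))); print("line",a)
if abs(a-135)<2: print(manip.job_done())
E
```

```text
yaw_y 44.825382296682704 [-0.53055746  0.43413526  0.19422434] [-2.10116043 -4.6856877   5.41166368] 0.012317207240541006 14.4167
line 135.46974993386178
the job is handed in; nothing more can be done
None
```

The lid is seated on the polisher and turned to the yellow marks (within about 1°), still gripped against the spring, and the job was handed in at 14.5 s with no verdict returned.

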